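# Dock the detector on its gas manifold and close the draw latch

### The job

Dock the detector: slide its carriage along the rails until it just meets the seal on the gas manifold, hook the latch's wire loop over the keeper while the lever is still up, then throw the red lever and press it down flat, past centre, so that the latch stays shut by itself and the carriage is drawn in on the seal. Do it by feel and gently: do not crush the seal by pushing the carriage, do not jam the loop down on the keeper, and do not bear hard on the lever once it is down on its rest. Leave the loose things on the deck and the bench alone.

Things in the scene. Friction and masses are not known exactly. Their poses are not given: they have to be found in the camera images.
- bay: Aluminium deck with the manifold block (135 x 110 mm, top 75 mm up). Origin: on the table, under the latch; +x: the way the carriage slides out; z up. The draw latch lies on the block's top along x. Its pivot axis (along y) is at x 0 +-1.5 mm, 88 to 98 mm up, as its brass packing differs: not measured, to be felt.
- carriage (a joint): Steel carriage with the round detector, on rails along bay x; m. 0: its face just touches the seal; grows as it is slid out; 2 N of rub. At 0 its upright push plate (70 wide in y, 10 thick) has its far face at bay x 205 mm, top 105 mm up; the detector (64 mm round, top 130 mm up) stands at x 146 mm, and a block (80 wide, top 66 mm up) at x 45 to 100 mm. Latched: -2.5 to -6.5 mm.
- seal: Sprung rubber face seal, 48 mm round, on the manifold's front; origin at the centre of its face, x 45 mm and 46 mm up in the bay frame. The carriage's face presses it: 15 N for each mm. More than 30 N on it before the lever is thrown crushes it.
- keeper (a point): Steel hook on the carriage, 20 mm wide, axes as the bay's. Origin: centre line of a seated loop bar. Its 4 mm lip rises from x -2.5 to 7 mm above the origin, the top leaning to +x (to about x 0); behind it (+x) a level ledge to x 20 mm carries the bar at the origin's height. Carriage at 0: origin at bay x 78.5, 93 mm up. The bar goes over the lip and down behind it; it bears 25 N.
- lever (a joint): Lever, rad. 0: shut, flat, pointing to bay -x; grows as it swings up and over to +x (1.57 upright, limit 2.1). Its red grip is 24 wide (y), 14 thick, 44 to 76 mm from the pivot; lying flat, its top is 8 mm above the pivot line and its underside lies on a rubber rest. Stays where left (3 N at the grip); loop hooked: up to 12 N, most at 0.6; centre at 0.07 to 0.2. Over 30 N on the rest bends it.
- loop (a joint): Wire loop hinged on the lever 20 mm from the pivot (lever at 0: 19.8 mm to bay -x, 2.8 mm below the pivot; it turns with the lever), rad. Two 5 mm wires, 40 mm wide outside (y), 30 inside, 95 mm long to the end bar's centre. Its slope above level, bar end up, towards +x, is loop minus lever. Light friction: stands when steeper than about 0.8 rad, falls below. Straddles lever and keeper.
- brass_nut: Loose brass tube nut, 22 mm round, 14 high, on the deck. Leave alone. Origin: centre of its underside.
- spare_ring: Loose black spare ring, 42 mm round, 7 high, on the deck. Leave alone. Origin: centre of its underside.
- driver: Loose screwdriver with green grip, 155 mm long, on the deck. Leave alone. Origin: under its middle.
- wrench: Loose steel wrench on the bench. Leave alone. Origin: under its middle.
- ferrule_jar: Small clear jar, white lid, 48 mm round, 55 high, on the bench. Leave alone. Origin: centre of its underside.
- vial: Amber vial, blue cap, 28 mm round, 45 high, on the bench. Leave alone. Origin: centre of its underside.
- valve_cap: Yellow cap, 34 mm round, 24 high, on the bench. Leave alone. Origin: centre of its underside.

How it is judged:
By the outcome, as a careful person would: the job done as asked, in the order asked, and still so for the second after the job is handed in, with the robot touching nothing.
It also fails if it takes over 56 s, if anything falls off the work surface, if the arm or the gripper's body presses on something with over 40 N, if the wrist force passes 120 N, or if a joint passes its speed limit or range.

### The arm

A 6-joint arm with a two-finger parallel gripper is mounted at the origin on the work surface. World frame = base frame: x ahead of the robot, y to its left, z up, the work surface at z = 0. Lengths are in m, angles in degrees, forces in N, time in s.
With the tool pointing down it reaches from about 0.375 to 0.9 m from the base axis. Payload 3.1 kg.
Tool frame: the origin (TCP) lies at the centre of the arm's flange, where the gripper is bolted on; the fingertips stand 182 mm ahead of it and the grasp point (between the pads) lies bot.grip_point_offset ahead of it (bot.grip_point_offset is the distance from the TCP to the grasp point, in m); x points along the fingers, z is the direction in which the jaws open and shut, and the axes are right-handed (so a half turn about x gives the same grasp; the last joint's range is limited). The gripper opens to 87 mm and grips with 3 to 60 N. Pads are 19 mm wide; open, the fingers measure 117 mm over their backs; the gripper's body (75 mm by 190 mm) begins 51 mm behind the grasp point.
Start: joints at [-83.967, 30.224, 82.088, -0, 67.689, -10.227], TCP at [0.175, -0.6, 0.405] pointing down, gripper open.
Joint ranges: [-176.69, 176.69], [-43.24, 126.21], [12.49, 139.97], [-82, 262], [0, 151.66], [-163.58, 163.58]. Speed limits (degrees/s): [159.86, 159.86, 180, 180, 180, 180].

### API

Orientations are given as a 3x3 rotation matrix whose columns are the frame's x, y, z axes.
In Python, from rig import bot gives the robot as it stands.
- The arm moves only by the tool step_arm, never from a script. Its argument "motion" is a list that holds one entry, the list of rows, each a list of 7 numbers: the turn, a rotation vector about the world's x, y, z in degrees, then the shift along the world's x, y, z in mm, then the finger opening in mm, from 0 to 87. A call has 1 to 12 rows; each row is the pose to reach, as a shift and turn from the pose commanded when the call began; what a row does not reach only later rows make up. A row lasts 1/12 s, in which the tool goes at most 41.7 mm and 7.16 degrees, less where a joint would pass 70% of its speed; a pose out of reach is approached as far as the arm can. A call with a gripper value outside its range is refused whole. The fingers move at their own pace and stop on an object; the grip force is fixed at half the most. Time passes only in rows, so rows that repeat a pose let the fingers close. It gives the time, the measured TCP pose, the force and the opening at its end, in the units of the state.
- bot.read_state(): the state, without advancing time (a new reading comes with each control period).
- bot.capture(name): name is "side" or "top"; returns a dict with "frame" (400x640x3 uint8, red, green, blue), "range_z" (400x640 float32, m along the optical axis (not along the pixel's ray), 0 where there is no reading), "fx", "fy", "cx", "cy" (pixels), "dist_coeffs" ([k1, k2, p1, p2, k3] as OpenCV has them; the pictures are not rectified), "cam_to_world" (4x4, takes a point from camera to world coordinates). Camera axes: x right, y down, z forward; pixel columns grow to the right and rows downward; lengths in m; the calibration is good to about 2 mm. A picture is of the moment at which its call begins.
- bot.hand_in(): hands the job in, once; it reports no verdict.
The state is a dict: "time_s": time; "joint_positions": joint angles; "qvel": joint speeds; "tau": joint torques, N m; "position": TCP position; "tcp_rot": TCP orientation; "force": force on the tool from outside, world axes, zero at the start; "moment": the same for the moment, N m; "opening": opening from 0.0 (shut) to 1.0 (fully open).
Only numpy, scipy, OpenCV 4.12 (cv2) and the standard library are available. Lean on these libraries where they do the work, as an engineer would, in place of code of your own. Each camera call takes 0.05 s, during which the arm holds its last target.

## Working session

There is one attempt and no reset: what is moved stays moved. The work goes in short steps, Python scripts to look and compute and a tool call to move; the robot and the scene stay as the last step left them, time stands still between calls to the robot, and variables do not carry over. Pictures are saved under pics/ and viewed, and the job is handed in when it is done.

Besides the shell and the picture viewer there is one more tool, called after ">>>" as name(argument=value, ...) on one line, values as JSON. step_arm: Moves the arm, as the interface text tells. Its arguments: {"type":"object","properties":{"motion":{"type":"array"}},"required":["motion"]}

```bash
mkdir -p pics; ls
python3 - <<'E'
from rig import bot
import cv2,numpy as np
s=bot.read_state(); print(s['time_s'],s['position'],s['tcp_rot'],s['opening'],s['force'],bot.grip_point_offset)
for n in("side","top"):
    c=bot.capture(n); cv2.imwrite(f"pics/{n}0.png",c["frame"][:,:,::-1]); np.savez(f"{n}0.npz",**c)
    print(n,c["fx"],c["fy"],c["cx"],c["cy"],c["dist_coeffs"]);print(np.round(c["cam_to_world"],4))
E
```

```text
pics
0.0 [ 0.17499841 -0.59966371  0.40381905] [[-2.00266952e-04  9.60002403e-01  2.79991691e-01]
 [ 2.01624253e-03  2.79991515e-01 -9.60000358e-01]
 [-9.99997947e-01  3.72274809e-04 -1.99167072e-03]] 0.9981214499831361 [ 0.00526811 -0.64046364  0.57680142] 0.1635
side 475.43469081165824 475.43469081165824 318.5912992673733 193.47351496303705 [0.01718551 0.         0.         0.         0.        ]
[[-0.9435 -0.2343  0.2343  0.1874]
 [-0.3314  0.6697 -0.6646  0.9262]
 [-0.0012 -0.7047 -0.7095  1.1322]
 [ 0.      0.      0.      1.    ]]
top 364.8078751601124 364.8078751601124 316.60234936261406 199.2811768003935 [-0.01099662  0.          0.          0.          0.        ]
[[ 0.0233 -0.9977  0.0639  0.4531]
 [-0.9994 -0.025  -0.0257 -0.0419]
 [ 0.0272 -0.0633 -0.9976  1.1524]
 [ 0.      0.      0.      1.    ]]
```

View pics/side0.png

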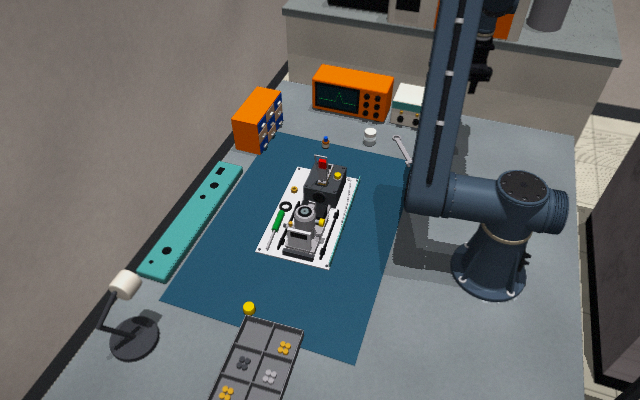

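View pics/top0.png

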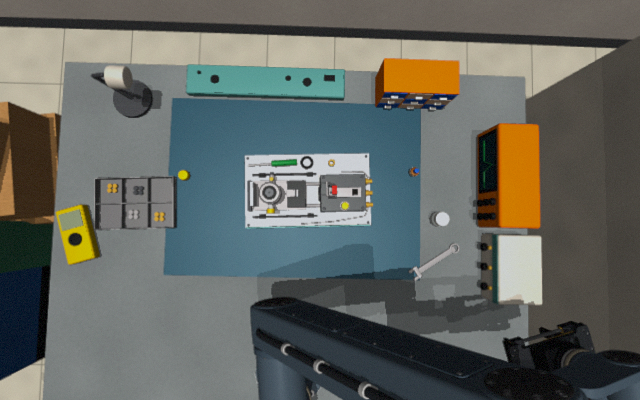

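Run:
```python
import cv2
a=cv2.imread("pics/side0.png");b=cv2.imread("pics/top0.png")
cv2.imwrite("pics/s1.png",cv2.resize(a[145:275,245:375],None,fx=4.6,fy=4.6,interpolation=cv2.INTER_CUBIC))
cv2.imwrite("pics/t1.png",cv2.resize(b[145:235,240:380],None,fx=5.7,fy=5.7,interpolation=cv2.INTER_CUBIC))
```

```text
(no output)
```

View pics/s1.png

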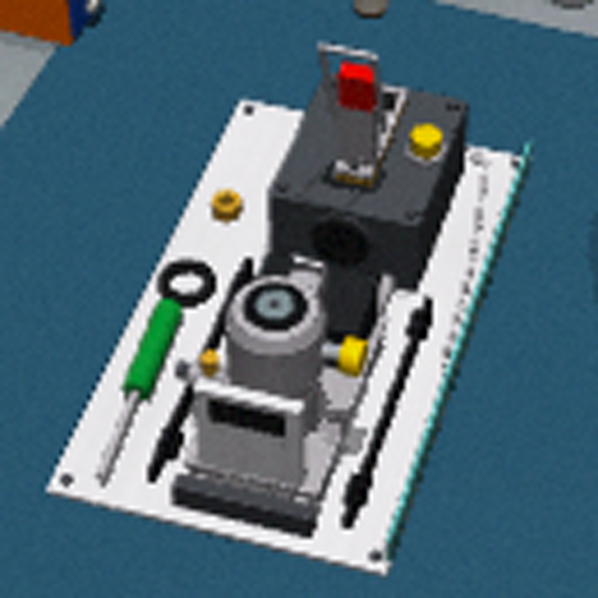

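View pics/t1.png

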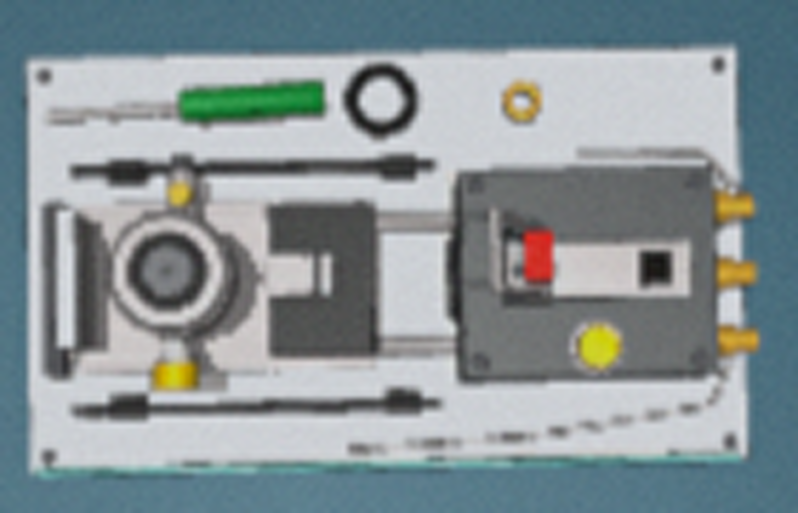

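```bash
cat > h.py <<'E'
import numpy as np,cv2
def load(n):
    c=dict(np.load(n)); return c
def ray(c,u,v):
    K=np.array([[c["fx"],0,c["cx"]],[0,c["fy"],c["cy"]],[0,0,1]],float)
    p=cv2.undistortPoints(np.array([[[u,v]]],float),K,c["dist_coeffs"].astype(float))[0,0]
    return np.array([p[0],p[1],1.0])
def onz(c,u,v,z):
    T=c["cam_to_world"];d=T[:3,:3]@ray(c,u,v);o=T[:3,3];return o+d*(z-o[2])/d[2]
def dep(c,u,v):
    r=c["range_z"][int(round(v)),int(round(u))];T=c["cam_to_world"];return T[:3,:3]@ray(c,u,v)*r+T[:3,3]
def cloud(c,u0,u1,v0,v1):
    K=np.array([[c["fx"],0,c["cx"]],[0,c["fy"],c["cy"]],[0,0,1]],float)
    uu,vv=np.meshgrid(np.arange(u0,u1),np.arange(v0,v1))
    p=cv2.undistortPoints(np.stack([uu.ravel(),vv.ravel()],1).astype(float)[:,None],K,c["dist_coeffs"].astype(float))[:,0]
    r=c["range_z"][v0:v1,u0:u1].ravel();T=c["cam_to_world"]
    P=np.c_[p,np.ones(len(p))]*r[:,None]@T[:3,:3].T+T[:3,3]
    return P,c["frame"][v0:v1,u0:u1].reshape(-1,3),np.c_[uu.ravel(),vv.ravel()]
E
python3 - <<'E'
from h import *
t=load("top0.npz")
f=lambda x,y:(240+x/5.7-0.4,145+y/5.7-0.4)
for nm,pts,z in [("blocktop",[(457,170),(712,165),(718,378),(462,382)],.075),("deck",[(28,60),(735,48),(745,458),(30,470)],.008),("plate far top",[(45,205),(48,375)],.105),("det",[(165,270)],.13),("carr block",[(268,205),(372,205),(375,355),(270,353)],.066),("red",[(525,232),(552,230),(552,282),(525,282)],.15),("keeperlip",[(322,272)],.1),("baseplate?",[(690,240),(690,297)],.08)]:
    for p in pts:
        q=f(*p);print(nm,np.round(onz(t,*q,z),4),np.round(dep(t,*q),4))
P,C,U=cloud(t,240,380,145,235)
import sys
for zl,zh in [(0.003,.02),(.06,.07),(.07,.08),(.1,.11),(.12,.14)]:
    m=(P[:,2]>zl)&(P[:,2]<zh);print(zl,m.sum(),P[m].min(0).round(4),P[m].max(0).round(4),np.median(P[m],0).round(4))
E
```

```text
blocktop [ 0.5965 -0.0774  0.075 ] [ 0.6062 -0.0798  0.0018]
blocktop [ 0.6027 -0.2109  0.075 ] [ 0.6105 -0.2197  0.0186]
blocktop [ 0.4913 -0.2157  0.075 ] [ 0.4934 -0.2254  0.0148]
blocktop [ 0.486  -0.0825  0.075 ] [ 0.488  -0.0851  0.0066]
deck [0.6603 0.1592 0.008 ] [0.6615 0.1604 0.0011]
deck [ 0.6782 -0.2333  0.008 ] [ 6.798e-01 -2.348e-01 -6.000e-04]
deck [ 0.4499 -0.2421  0.008 ] [ 0.4499 -0.2422  0.0073]
deck [0.4342 0.15   0.008 ] [0.4342 0.1504 0.0059]
plate far top [0.5692 0.131  0.105 ] [0.5777 0.1437 0.0282]
plate far top [0.4835 0.1265 0.105 ] [0.4859 0.1395 0.0238]
det [0.5358 0.067  0.13  ] [0.5357 0.0668 0.1313]
carr block [0.5765 0.021  0.066 ] [0.5764 0.0209 0.0676]
carr block [ 0.578  -0.0335  0.066 ] [ 0.5851 -0.033   0.0045]
carr block [ 0.4992 -0.037   0.066 ] [ 0.5005 -0.0369  0.036 ]
carr block [0.499  0.0178 0.066 ] [0.5006 0.02   0.0262]
red [ 0.5571 -0.1086  0.15  ] [ 0.5648 -0.1135  0.0764]
red [ 0.5584 -0.1217  0.15  ] [ 0.5664 -0.1277  0.0742]
red [ 0.5332 -0.1222  0.15  ] [ 0.5317 -0.1208  0.1676]
red [ 0.5328 -0.1091  0.15  ] [ 0.5311 -0.1076  0.1719]
keeperlip [ 0.5393 -0.0092  0.1   ] [ 0.5403 -0.0089  0.0874]
baseplate? [ 0.5625 -0.1992  0.08  ] [ 0.5628 -0.1997  0.0763]
baseplate? [ 0.5328 -0.1997  0.08  ] [ 0.5331 -0.2004  0.0751]
0.003 5248 [ 0.4124 -0.2704  0.003 ] [0.7055 0.1736 0.02  ] [ 0.5946 -0.048   0.0063]
0.06 447 [ 0.4893 -0.2138  0.06  ] [0.5863 0.1154 0.07  ] [ 0.5356 -0.0117  0.0659]
0.07 1253 [ 0.4879 -0.2142  0.0701] [0.6014 0.1204 0.0799] [ 0.5414 -0.1441  0.0751]
0.1 128 [ 0.4774 -0.1186  0.1001] [0.5655 0.1241 0.1099] [0.5129 0.1165 0.1049]
0.12 375 [ 0.5052 -0.1206  0.12  ] [0.5651 0.095  0.1379] [0.5334 0.0653 0.128 ]
```

```bash
cat >> h.py <<'E'
O=np.array([0.5441,-0.1466,0]); yaw=np.deg2rad(92.4)
R=np.array([[np.cos(yaw),-np.sin(yaw),0],[np.sin(yaw),np.cos(yaw),0],[0,0,1]])
def bay(P,O=O): return (P-O)@R
E
python3 - <<'E'
from h import *
for n,b in (("top0.npz",(240,380,145,235)),("side0.npz",(245,375,145,275))):
    c=load(n);P,C,U=cloud(c,*b);B=bay(P)*1000
    C=C.astype(int)
    red=(C[:,0]>150)&(C[:,1]<70)&(C[:,2]<70)
    print(n,"red",red.sum());o=B[red];print(np.percentile(o,[2,50,98],axis=0).round(1))
    m=(B[:,2]>85)&(abs(B[:,1])<30)&(B[:,0]<90)&(B[:,0]>-80);
    print("latch pts");i=np.where(m)[0][::max(1,m.sum()//70)]
    for k in i: print(U[k],B[k].round(0),C[k])
    m=(B[:,2]>71)&(B[:,2]<79)&(B[:,0]<90); print("blocktop",np.percentile(B[m],[1,50,99],axis=0).round(1))
    m=(B[:,2]>102)&(B[:,2]<108)&(B[:,0]>200); print("plate",m.sum(),np.percentile(B[m],[2,50,98],axis=0).round(1))
    m=(B[:,2]>124)&(B[:,2]<134)&(B[:,0]>100); print("det",m.sum(),np.percentile(B[m],[2,50,98],axis=0).round(1))
E
```

```text
top0.npz red 38
[[ 27.4 -10.5 169.1]
 [ 33.    0.4 172.7]
 [ 38.7   8.8 176.7]]
latch pts
[326 181] [ 56. -20. 210.] [129 126 126]
[329 182] [ 47. -19. 191.] [82 84 83]
[329 183] [ 47. -17. 191.] [77 77 78]
[327 184] [ 54. -12. 214.] [125 121 122]
[333 184] [ 34. -18. 152.] [76 74 76]
[333 185] [ 33. -16. 145.] [124  52  52]
[327 186] [ 54.  -7. 206.] [126 125 125]
[335 186] [ 30. -10. 175.] [210  40  33]
[332 187] [ 38.  -8. 174.] [197  47  40]
[336 187] [ 27.  -8. 171.] [205  49  46]
[358 187] [-44. -15.  88.] [146 142 142]
[327 188] [ 54.  -2. 207.] [148 146 147]
[332 188] [ 39.  -5. 175.] [202  68  67]
[336 188] [ 28.  -5. 174.] [205  68  63]
[340 188] [  9. -13.  86.] [199 193 193]
[344 188] [ -3. -12.  88.] [195 192 191]
[349 188] [-18. -12.  86.] [194 188 188]
[354 188] [-33. -12.  86.] [168 167 165]
[359 188] [-47. -11.  90.] [192 187 185]
[329 189] [ 41. -10.  85.] [167 166 167]
[334 189] [ 33.  -2. 171.] [209  52  40]
[338 189] [ 15. -10.  85.] [205 203 203]
[342 189] [ 3. -9. 89.] [205 198 198]
[346 189] [-9. -9. 88.] [200 195 195]
[352 189] [-26.  -9.  93.] [101  99  99]

[... 5195 characters left out ...]
[328 176] [11. 14. 88.] [171 167 172]
[321 177] [ 37.  -2. 104.] [77 76 79]
[325 177] [ 34.  10. 104.] [72 70 73]
[320 178] [38. -5. 99.] [76 73 78]
[324 178] [ 38.   8. 102.] [75 73 78]
[318 179] [ 31. -14.  85.] [77 79 82]
[322 179] [39.  2. 97.] [75 70 76]
[326 179] [33. 13. 95.] [67 67 66]
[321 180] [37. -2. 90.] [73 72 74]
[319 181] [43. -7. 89.] [164 160 164]
[324 181] [36.  8. 88.] [146 142 148]
[321 182] [43. -0. 87.] [131 127 132]
[323 183] [45.  7. 86.] [106 105 107]
blocktop [[-64.3 -53.4  71.2]
 [ 24.4  14.3  74.7]
 [ 70.1  54.6  78.8]]
plate 107 [[208.4 -30.3 102.4]
 [265.   12.1 104.6]
 [274.9  57.9 107.9]]
det 223 [[190.8 -22.7 124.5]
 [218.2   3.1 128.1]
 [242.1  26.4 133. ]]
```

Run:
```python
import cv2
a=cv2.imread("pics/side0.png");b=cv2.imread("pics/top0.png")
x=cv2.resize(a[150:200,300:350],None,fx=11,fy=11,interpolation=cv2.INTER_CUBIC)
cv2.imwrite("pics/s2.png",x)
cv2.imwrite("pics/t2.png",cv2.resize(b[165:215,310:370],None,fx=11,fy=11,interpolation=cv2.INTER_CUBIC))
```

```text
(no output)
```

View pics/s2.png

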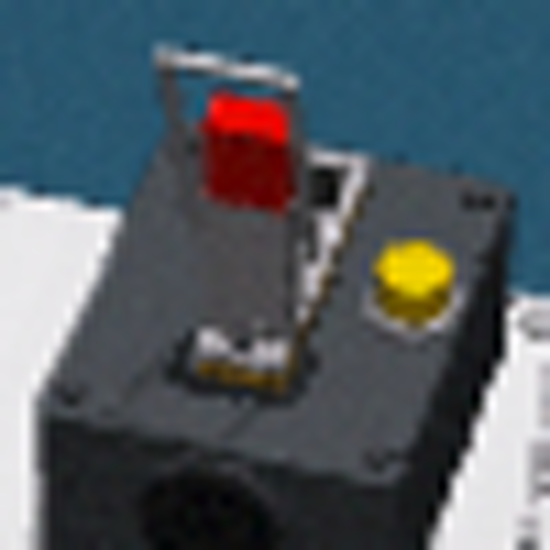

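View pics/t2.png

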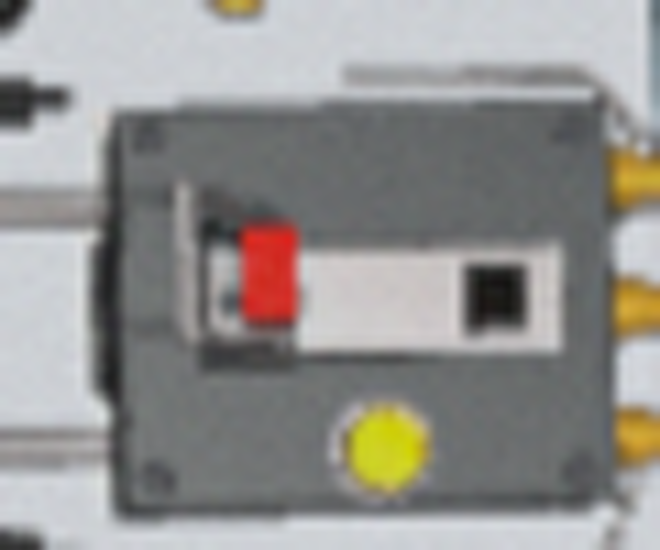

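Run:
```python
from h import *
for n,b in (("top0.npz",(240,380,145,235)),("side0.npz",(245,375,145,275))):
    c=load(n);P,C,U=cloud(c,*b);B=bay(P)*1000
    m=(B[:,0]>240)&(abs(B[:,1])<25)
    print(n)
    for k in np.where(m)[0][::6]: print(U[k],B[k].round(0),C[k])
```

```text
top0.npz
[250 185] [269. -24. 103.] [196 198 201]
[252 186] [263. -21. 106.] [173 176 179]
[253 187] [262. -19.  96.] [100  98  99]
[249 188] [284. -23.  29.] [ 97  98 100]
[255 188] [262. -20.  55.] [64 63 64]
[241 189] [314. -23.  -2.] [ 80 114 130]
[247 189] [291. -20.  21.] [136 138 143]
[253 189] [262. -13.  98.] [114 114 115]
[259 189] [241. -10. 122.] [123 120 117]
[245 190] [300. -18.   9.] [194 199 204]
[251 190] [267. -10. 102.] [205 210 212]
[257 190] [259. -16.  31.] [104 101 101]
[243 191] [307. -16.   0.] [ 77 114 126]
[249 191] [285. -14.  24.] [106 107 109]
[255 191] [262. -11.  52.] [66 65 65]
[241 192] [314. -13.  -3.] [ 82 118 133]
[247 192] [291. -11.  26.] [150 153 155]
[253 192] [262.  -4.  97.] [106 109 111]
[259 192] [241.  -1. 126.] [105 103 104]
[245 193] [300.  -9.   7.] [193 197 204]
[251 193] [266.  -1. 106.] [207 211 217]
[257 193] [260.  -7.  29.] [104 105 101]
[243 194] [307.  -7.   0.] [ 79 114 132]
[249 194] [285.  -4.  26.] [102 102 106]
[255 194] [262.  -2.  56.] [65 63 63]
[241 195] [314.  -3.   1.] [ 81 115 132]
[247 195] [291.  -1.  26.] [151 15
[... 6522 characters left out ...]
09]
[293 269] [329.   2.   2.] [ 42  84 109]
[299 269] [320.  17.  -4.] [ 44  88 112]
[286 270] [337. -17.   0.] [ 43  88 110]
[292 270] [330.  -1.  -3.] [ 42  87 113]
[298 270] [324.  15.  -5.] [ 41  87 111]
[286 271] [340. -16.  -1.] [ 46  88 111]
[292 271] [333.  -0.  -3.] [ 42  90 114]
[298 271] [330.  17.  -0.] [ 45  86 111]
[286 272] [346. -14.   3.] [ 41  87 109]
[292 272] [339.   2.  -0.] [ 40  87 110]
[298 272] [335.  19.   2.] [ 44  91 114]
[285 273] [347. -17.  -2.] [ 42  88 113]
[291 273] [343.   0.   0.] [ 42  86 112]
[297 273] [338.  17.  -1.] [ 42  88 113]
[284 274] [352. -18.   0.] [ 42  85 111]
[290 274] [346.  -2.  -1.] [ 42  88 113]
[296 274] [342.  15.   0.] [ 41  89 113]
```

>>> step_arm(motion=[[[0, 0, -6, 17, 36, 6, 0], [0, 0, -12, 35, 72, 12, 0], [0, 0, -13.9, 53, 108, 18, 0], [0, 0, -13.9, 71, 144, 24, 0], [0, 0, -13.9, 89, 180, 30, 0], [0, 0, -13.9, 107, 216, 35, 0], [0, 0, -13.9, 125, 252, 35, 0], [0, 0, -13.9, 143, 289, 35, 0], [0, 0, -13.9, 161, 326, 35, 0], [0, 0, -13.9, 179, 363, 35, 0], [0, 0, -13.9, 197, 400, 35, 0], [0, 0, -13.9, 214, 437, 35, 0]]])

```text
time_s: 1.1
position: [0.3893, -0.161, 0.4397]
tcp_rot: [[0.0, 0.999, 0.041], [0.0, 0.041, -0.999], [-1.0, 0.0, -0.0]]
force: [1.0, -0.1, 0.6]
opening: 0.174
```

>>> step_arm(motion=[[[0, 0, 0, 17, 37, 0, 0], [0, 0, 0, 34, 74, 0, 0], [0, 0, 0, 51, 111, 0, 0], [0, 0, 0, 68, 148, 0, 0], [0, 0, 0, 85, 185, 0, 0], [0, 0, 0, 102, 222, 0, 0], [0, 0, 0, 119, 259, 0, 0], [0, 0, 0, 136, 296, 0, 0], [0, 0, 0, 142, 314, -15, 0], [0, 0, 0, 142, 314, -55, 0], [0, 0, 0, 142, 314, -95, 0], [0, 0, 0, 142, 314, -130, 0]]])

```text
time_s: 2.1
position: [0.5304, 0.1519, 0.3079]
tcp_rot: [[-0.0, 0.999, 0.043], [-0.0, 0.043, -0.999], [-1.0, -0.0, 0.0]]
force: [-0.1, 0.2, -0.3]
opening: 0.007
```

Run:
```python
from rig import bot
import cv2,numpy as np
c=bot.capture("side");cv2.imwrite("pics/s3.png",cv2.resize(c["frame"][120:280,230:390,::-1],None,fx=3.7,fy=3.7,interpolation=cv2.INTER_CUBIC))
s=bot.read_state();print(s["position"],s["force"],s["opening"])
```

```text
[0.52811631 0.15111981 0.30118093] [-2.60592715  0.46858986 -2.91534466] 0.0013669012262890513
```

View pics/s3.png

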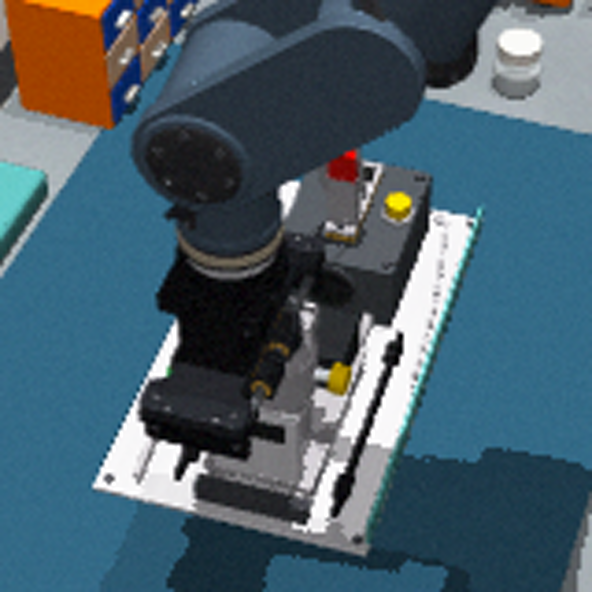

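>>> step_arm(motion=[[[0, 0, 0, 0, 0, -30, 0], [0, 0, 0, 0, 0, -58, 0], [0, 0, 0, 0, -2, -58, 0], [0, 0, 0, 0, -5, -58, 0], [0, 0, 0, 0, -7, -58, 0]]])

```text
time_s: 2.57
position: [0.5317, 0.1437, 0.2533]
tcp_rot: [[0.002, 0.999, 0.041], [0.0, 0.041, -0.999], [-1.0, 0.002, 0.0]]
force: [-1.1, -0.1, 1.4]
opening: 0.004
```

>>> step_arm(motion=[[[0, 0, 0, 0, -3, 0, 0], [0, 0, 0, 0, -6, 0, 0], [0, 0, 0, 0, -9, 0, 0], [0, 0, 0, 0, -12, 0, 0]]])

```text
time_s: 2.9
position: [0.5318, 0.1319, 0.2533]
tcp_rot: [[0.004, 0.999, 0.041], [0.001, 0.041, -0.999], [-1.0, 0.004, -0.001]]
force: [0.5, 2.0, 2.4]
opening: 0.002
```

>>> step_arm(motion=[[[0, 0, 0, 0, -3, 0, 0], [0, 0, 0, 0, -6, 0, 0], [0, 0, 0, 0, -9, 0, 0], [0, 0, 0, 0, -12, 0, 0], [0, 0, 0, 0.5, -15, 0, 0], [0, 0, 0, 1, -18, 0, 0], [0, 0, 0, 1, -21, 0, 0], [0, 0, 0, 1, -22, 0, 0]]])

```text
time_s: 3.57
position: [0.5319, 0.1095, 0.2516]
tcp_rot: [[-0.001, 0.999, 0.041], [-0.0, 0.041, -0.999], [-1.0, -0.001, 0.0]]
force: [0.5, 3.2, 2.4]
opening: 0.007
```

>>> step_arm(motion=[[[0, 0, 0, 0, -1, 0, 0], [0, 0, 0, 0, -2, 0, 0], [0, 0, 0, 0, -3, 0, 0], [0, 0, 0, 0, -3, 0, 0]]])

```text
time_s: 3.9
position: [0.5319, 0.1069, 0.2516]
tcp_rot: [[-0.001, 0.999, 0.041], [-0.0, 0.041, -0.999], [-1.0, -0.001, 0.0]]
force: [1.0, 0.1, 1.1]
opening: 0.008
```

Run:
```python
from rig import bot
from h import *
c=bot.capture("side");np.savez("s4.npz",**c)
cv2.imwrite("pics/s4.png",cv2.resize(c["frame"][120:280,230:390,::-1],None,fx=3.7,fy=3.7,interpolation=cv2.INTER_CUBIC))
P,C,U=cloud(c,245,375,145,275);B=bay(P)*1000-[32,0,0]
m=(abs(B[:,2]-66)<3)&(abs(B[:,1])<36)&(B[:,0]>40)&(B[:,0]<140);print(m.sum(),np.percentile(B[m],[2,50,98],axis=0).round(1))
m=(B[:,2]>40)&(B[:,2]<75)&(abs(B[:,1])<30)&(B[:,0]>190)&(B[:,0]<245);print(m.sum(),np.percentile(B[m],[2,50,98],axis=0).round(1))
s=bot.read_state();print(s["position"],s["force"],s["moment"])
```

```text
77 [[ 50.6  12.8  63.4]
 [ 77.4  26.3  65.4]
 [105.1  35.3  68.6]]
52 [[205.5   7.9  41.2]
 [208.6  19.1  56.4]
 [212.5  29.5  73.6]]
[0.53189343 0.10689786 0.25158391] [0.72241434 0.65330654 0.65652303] [ 0.14548994 -0.03312794 -0.03218744]
```

View pics/s4.png

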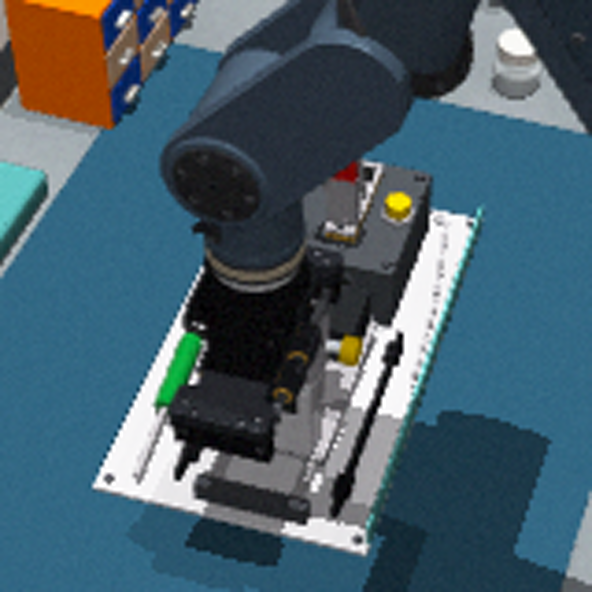

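>>> step_arm(motion=[[[0, 0, 0, 0, -1, 0, 0], [0, 0, 0, 0, -2, 0, 0], [0, 0, 0, 0, -2, 0, 0]]])

```text
time_s: 4.2
position: [0.532, 0.1049, 0.2516]
tcp_rot: [[-0.0, 0.999, 0.041], [-0.0, 0.041, -0.999], [-1.0, -0.0, 0.0]]
force: [1.1, 2.2, 0.4]
opening: 0.007
```

>>> step_arm(motion=[[[0, 0, 0, 0, -0.5, 0, 0], [0, 0, 0, 0, -1, 0, 0], [0, 0, 0, 0, -1, 0, 0]]])

```text
time_s: 4.45
position: [0.532, 0.104, 0.2517]
tcp_rot: [[-0.0, 0.999, 0.041], [-0.0, 0.041, -0.999], [-1.0, -0.0, 0.0]]
force: [0.6, 2.4, 0.6]
opening: 0.004
```

>>> step_arm(motion=[[[0, 0, 0, 0, -0.5, 0, 0], [0, 0, 0, 0, -1, 0, 0], [0, 0, 0, 0, -1, 0, 0]]])

```text
time_s: 4.7
position: [0.532, 0.103, 0.2517]
tcp_rot: [[-0.0, 0.999, 0.041], [-0.0, 0.041, -0.999], [-1.0, -0.0, 0.0]]
force: [0.1, 2.6, -0.5]
opening: 0.002
```

>>> step_arm(motion=[[[0, 0, 0, 0, -0.5, 0, 0], [0, 0, 0, 0, -0.5, 0, 0]]])

```text
time_s: 4.87
position: [0.532, 0.1024, 0.2517]
tcp_rot: [[-0.0, 0.999, 0.041], [-0.0, 0.041, -0.999], [-1.0, -0.0, 0.0]]
force: [0.8, 2.7, 0.4]
opening: 0.005
```

>>> step_arm(motion=[[[0, 0, 0, 0, -0.5, 0, 0], [0, 0, 0, 0, -0.5, 0, 0]]])

```text
time_s: 5.03
position: [0.532, 0.1019, 0.2517]
tcp_rot: [[0.0, 0.999, 0.041], [-0.0, 0.041, -0.999], [-1.0, 0.0, 0.0]]
force: [-0.4, 1.1, -0.4]
opening: 0.006
```

>>> step_arm(motion=[[[0, 0, 0, 0, -0.5, 0, 0], [0, 0, 0, 0, -0.5, 0, 0]]])

```text
time_s: 5.2
position: [0.532, 0.1015, 0.2517]
tcp_rot: [[-0.0, 0.999, 0.041], [-0.0, 0.041, -0.999], [-1.0, -0.0, 0.0]]
force: [0.8, 2.5, -0.7]
opening: 0.006
```

>>> step_arm(motion=[[[0, 0, 0, 0, -0.5, 0, 0], [0, 0, 0, 0, -0.5, 0, 0]]])

```text
time_s: 5.37
position: [0.5321, 0.101, 0.2518]
tcp_rot: [[0.0, 0.999, 0.041], [-0.0, 0.041, -0.999], [-1.0, 0.0, 0.0]]
force: [0.0, 2.7, -1.2]
opening: 0.004
```

>>> step_arm(motion=[[[0, 0, 0, 0, -0.5, 0, 0], [0, 0, 0, 0, -0.8, 0, 0]]])

```text
time_s: 5.53
position: [0.5321, 0.1002, 0.2518]
tcp_rot: [[0.0, 0.999, 0.041], [0.0, 0.041, -0.999], [-1.0, 0.0, -0.0]]
force: [0.9, 2.2, -2.1]
opening: 0.003
```

>>> step_arm(motion=[[[0, 0, 0, 0, -0.5, 0, 0], [0, 0, 0, 0, -0.8, 0, 0]]])

```text
time_s: 5.7
position: [0.5321, 0.0994, 0.2518]
tcp_rot: [[0.0, 0.999, 0.041], [-0.0, 0.041, -0.999], [-1.0, 0.0, 0.0]]
force: [0.3, 2.7, -0.8]
opening: 0.006
```

>>> step_arm(motion=[[[0, 0, 0, 0, -0.5, 0, 0], [0, 0, 0, 0, -0.8, 0, 0]]])

```text
time_s: 5.87
position: [0.5321, 0.0986, 0.2518]
tcp_rot: [[0.0, 0.999, 0.041], [-0.0, 0.041, -0.999], [-1.0, 0.0, 0.0]]
force: [0.5, 1.8, -0.6]
opening: 0.006
```

>>> step_arm(motion=[[[0, 0, 0, 0, -0.5, 0, 0], [0, 0, 0, 0, -0.8, 0, 0]]])

```text
time_s: 6.03
position: [0.5321, 0.098, 0.2518]
tcp_rot: [[0.0, 0.999, 0.041], [0.001, 0.041, -0.999], [-1.0, 0.0, -0.001]]
force: [1.8, 5.0, -0.8]
opening: 0.006
```

>>> step_arm(motion=[[[0, 0, 0, 0, -0.5, 0, 0], [0, 0, 0, 0, -0.8, 0, 0]]])

```text
time_s: 6.2
position: [0.5321, 0.0976, 0.2518]
tcp_rot: [[0.0, 0.999, 0.04], [0.002, 0.04, -0.999], [-1.0, 0.001, -0.002]]
force: [0.1, 7.1, -1.2]
opening: 0.007
```

>>> step_arm(motion=[[[0, 0, 0, 0, -0.5, 0, 0], [0, 0, 0, 0, -0.8, 0, 0]]])

```text
time_s: 6.37
position: [0.5321, 0.0973, 0.2518]
tcp_rot: [[0.001, 0.999, 0.04], [0.002, 0.04, -0.999], [-1.0, 0.001, -0.002]]
force: [1.4, 10.0, -0.5]
opening: 0.006
```

>>> step_arm(motion=[[[0, 0, 0, 0, 8, 0, 0], [0, 0, 0, 0, 15, 20, 0], [0, 0, 0, 0, 15, 60, 14], [0, 0, 0, 0, 15, 100, 14], [0, 0, 0, 2, 5, 138, 14], [0, 0, 0, 3, -30, 155, 14], [0, 0, 0, 4, -70, 165, 14], [0, 0, 0, 6, -108, 165, 14], [0, 0, 0, 8, -145, 165, 14], [0, 0, 0, 10, -175, 165, 14], [0, 0, 0, 10, -188, 165, 14], [0, 0, 0, 10, -188, 165, 14]]])

```text
time_s: 7.37
position: [0.5419, -0.0947, 0.4167]
tcp_rot: [[-0.001, 0.999, 0.037], [-0.001, 0.037, -0.999], [-1.0, -0.001, 0.001]]
force: [-0.7, 1.1, 0.5]
opening: 0.164
```

Run:
```python
from rig import bot
from h import *
c=bot.capture("side");np.savez("s5.npz",**c)
cv2.imwrite("pics/s5.png",cv2.resize(c["frame"][100:260,240:400,::-1],None,fx=3.7,fy=3.7,interpolation=cv2.INTER_CUBIC))
c=bot.capture("top");np.savez("t5.npz",**c)
cv2.imwrite("pics/t5.png",cv2.resize(c["frame"][130:250,230:390,::-1],None,fx=4.9,fy=4.9,interpolation=cv2.INTER_CUBIC))
s=bot.read_state();print(s["position"],s["force"],s["opening"])
```

```text
[ 0.54155342 -0.09156738  0.41640489] [-0.62977051  0.67287869 -0.06428289] 0.16222034708909866
```

View pics/s5.png

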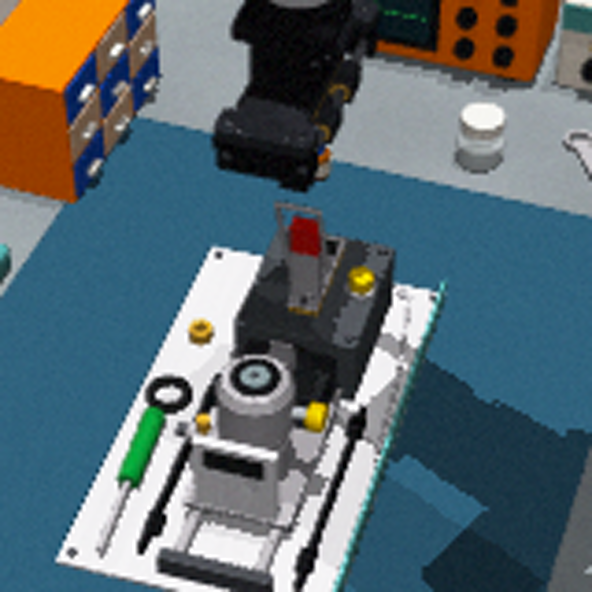

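View pics/t5.png

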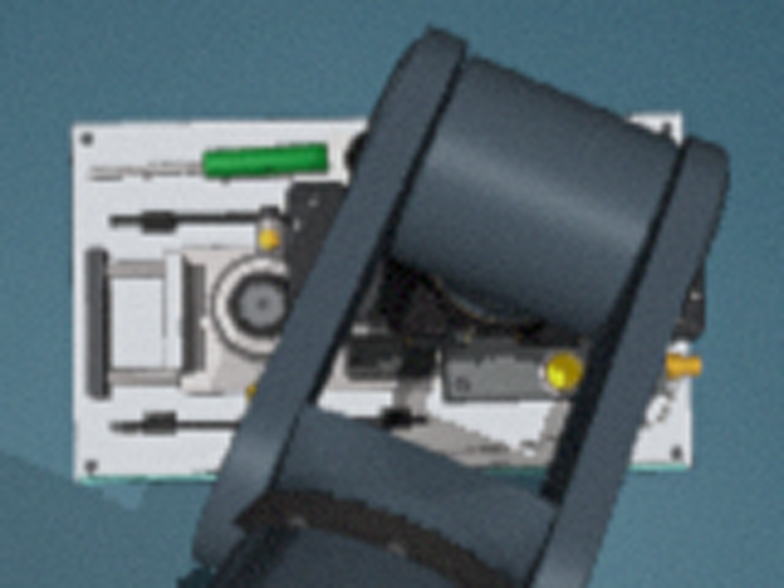

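Run:
```python
from rig import bot
from h import *
c=load("s5.npz");P,C,U=cloud(c,240,400,100,260);B=bay(P)*1000-[32,0,0];C=C.astype(int)
m=(B[:,2]>125)&(B[:,2]<134)&(B[:,0]>100)&(B[:,0]<190); print("det",m.sum(),np.percentile(B[m],[2,50,98],axis=0).round(1))
m=(B[:,2]>40)&(B[:,2]<75)&(abs(B[:,1])<30)&(B[:,0]>190)&(B[:,0]<245);print("plate",m.sum(),np.percentile(B[m],[2,50,98],axis=0).round(1))
m=(B[:,2]>175)&(B[:,2]<260)&(abs(B[:,1])<32)&(abs(B[:,0])<70)
for k in np.where(m)[0]: print(U[k],B[k].round(0),C[k])
cv2.imwrite("pics/s6.png",cv2.resize(c["frame"][125:190,290:345,::-1],None,fx=9,fy=9,interpolation=cv2.INTER_CUBIC))
```

```text
det 199 [[119.4 -23.5 125.2]
 [145.5   2.8 128.3]
 [169.7  26.4 133.4]]
plate 150 [[197.  -27.6  41.1]
 [200.6   1.2  56.9]
 [203.6  29.6  73.7]]
[325 142] [  9.  11. 251.] [4 3 6]
[325 143] [  7.  11. 245.] [9 5 6]
[325 144] [  6.  10. 241.] [10 11 11]
[325 145] [  8.  11. 239.] [ 7 11 12]
[316 149] [ 35.  -8. 240.] [ 9 15 20]
[317 149] [ 34.  -6. 240.] [6 9 9]
[316 150] [ 34.  -9. 236.] [12 23 25]
[317 150] [ 38.  -4. 240.] [12 12 18]
[318 150] [ 35.  -2. 238.] [11 12 20]
[319 150] [ 35.   1. 239.] [13 10 11]
[320 150] [ 37.   4. 241.] [ 9 10 13]
[321 150] [ 36.   7. 241.] [ 5 11  6]
[322 150] [ 36.  10. 241.] [ 6  6 10]
[319 151] [ 35.   1. 235.] [17 35 43]
[320 151] [ 39.   5. 239.] [22 34 43]
[321 151] [ 35.   7. 237.] [ 8 15 19]
[322 151] [ 35.  10. 237.] [ 8 10 15]
[314 154] [ 24. -18. 210.] [ 63  90 103]
[314 155] [ 21. -19. 203.] [93 92 98]
[315 155] [ 25. -15. 207.] [96 94 93]
[316 155] [ 23. -12. 206.] [98 95 97]
[317 155] [ 24.  -9. 208.] [ 99  96 101]
[318 155] [ 25.  -5. 210.] [109 105 110]
[319 155] [ 22.  -3. 208.] [80 89 98]
[320 155] [ 21.  -1. 207.] [ 65  89 101]
[
[... 769 characters left out ...]
 91]
[326 158] [ 19.  18. 199.] [75 78 80]
[315 159] [ 21. -16. 188.] [75 74 79]
[316 159] [ 18. -14. 186.] [58 80 94]
[320 159] [  3.  -6. 175.] [119   7   7]
[321 159] [  2.  -3. 175.] [111   8   2]
[326 159] [ 23.  19. 198.] [74 72 76]
[315 160] [ 19. -17. 183.] [74 73 82]
[316 160] [ 12. -16. 177.] [60 83 97]
[319 160] [  9.  -7. 176.] [115  15  17]
[326 160] [ 25.  19. 196.] [74 69 70]
[316 161] [ 16. -15. 176.] [79 77 80]
[322 161] [ 10.   3. 176.] [117   2   1]
[326 161] [ 18.  17. 186.] [82 72 71]
[327 161] [ 18.  21. 187.] [62 84 97]
[326 162] [ 18.  18. 182.] [79 68 70]
[327 162] [ 20.  21. 185.] [70 77 85]
[326 163] [ 15.  17. 175.] [83 52 52]
[327 163] [ 15.  20. 177.] [90 87 90]
```

View pics/s6.png

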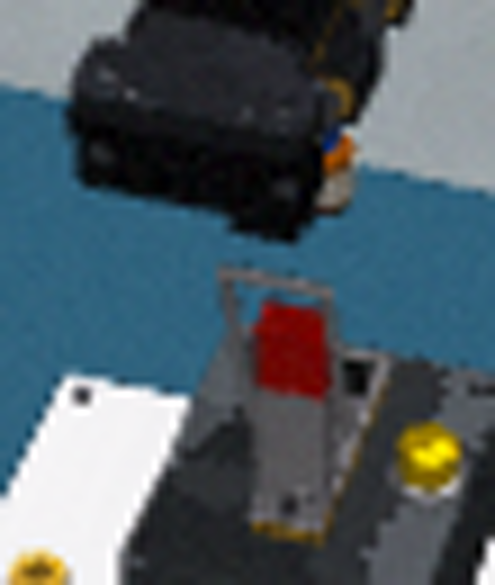

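>>> step_arm(motion=[[[0, 0, 0, 0, 1, -8, 14], [0, 0, 0, 0, 1, -16, 14], [0, 0, 0, 0, 1, -24, 14], [0, 0, 0, 0, 1, -31, 14], [0, 0, 0, 0, 1, -36, 14], [0, 0, 0, 0, 1, -36, 14]]])

```text
time_s: 7.97
position: [0.5416, -0.0901, 0.3791]
tcp_rot: [[-0.003, 0.999, 0.042], [0.001, 0.042, -0.999], [-1.0, -0.003, -0.001]]
force: [0.4, 1.1, 0.5]
opening: 0.158
```

Run:
```python
from rig import bot
from h import *
c=bot.capture("side");np.savez("s7.npz",**c)
cv2.imwrite("pics/s7.png",cv2.resize(c["frame"][125:190,290:345,::-1],None,fx=9,fy=9,interpolation=cv2.INTER_CUBIC))
s=bot.read_state();print(s["position"],s["force"],s["opening"])
```

```text
[ 0.54188842 -0.09037914  0.37976726] [-0.62154523  0.3751043  -0.13759541] 0.1649593586998448
```

View pics/s7.png

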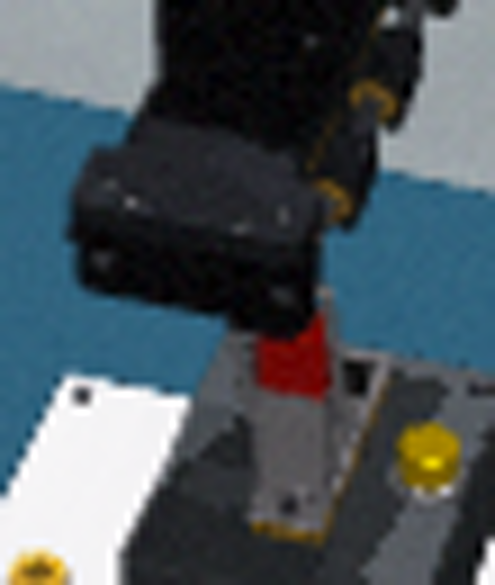

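>>> step_arm(motion=[[[0, 0, 0, 0, 5, -1, 14], [0, 0, 0, 0, 10, -2, 14], [0, 0, 0, -1, 15, -4, 14], [0, 0, 0, -1, 21, -6, 14], [0, 0, 0, -1, 26, -9, 14], [0, 0, 0, -1, 32, -13, 14], [0, 0, 0, -1, 37, -17, 14], [0, 0, 0, -2, 40, -20, 14], [0, 0, 0, -2, 40, -20, 14]]])

```text
time_s: 8.77
position: [0.5395, -0.0499, 0.3598]
tcp_rot: [[-0.002, 0.999, 0.042], [0.001, 0.042, -0.999], [-1.0, -0.002, -0.001]]
force: [-0.8, 0.7, -0.7]
opening: 0.166
```

Run:
```python
from rig import bot
from h import *
c=bot.capture("side");np.savez("s8.npz",**c)
cv2.imwrite("pics/s8.png",cv2.resize(c["frame"][125:205,280:345,::-1],None,fx=7.4,fy=7.4,interpolation=cv2.INTER_CUBIC))
s=bot.read_state();print(s["position"],s["force"],s["opening"])
```

```text
[ 0.53976396 -0.05030339  0.36017094] [-0.42593557  0.27821718 -0.44508203] 0.15891381461822943
```

View pics/s8.png

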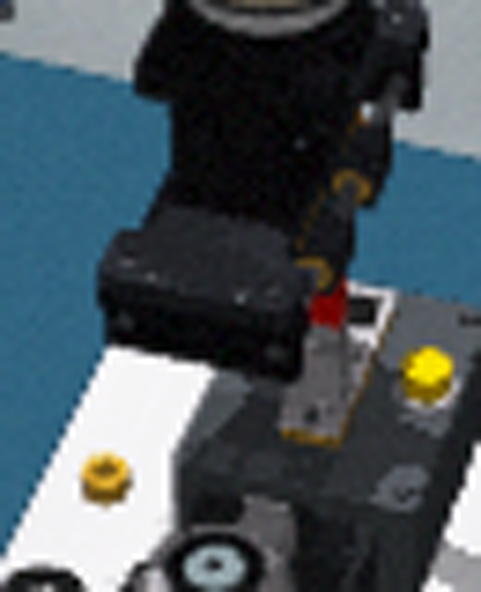

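>>> step_arm(motion=[[[0, 0, 0, 0, 2, -4, 14], [0, 0, 0, 0, 4, -8, 14], [0, 0, 0, 0, 6, -12, 14], [0, 0, 0, 0, 8, -17, 14], [0, 0, 0, -1, 10, -21, 14], [0, 0, 0, -1, 12, -26, 14], [0, 0, 0, -1, 14, -30, 14], [0, 0, 0, -1, 16, -34, 14], [0, 0, 0, -1, 17.5, -38, 14], [0, 0, 0, -1, 19, -43, 14], [0, 0, 0, -1, 19, -43, 14]]])

```text
time_s: 9.73
position: [0.5387, -0.0314, 0.3167]
tcp_rot: [[-0.002, 0.999, 0.041], [0.001, 0.041, -0.999], [-1.0, -0.002, -0.001]]
force: [-1.1, -0.3, 0.2]
opening: 0.159
```

Run:
```python
from rig import bot
from h import *
c=bot.capture("side");np.savez("s9.npz",**c)
cv2.imwrite("pics/s9.png",cv2.resize(c["frame"][125:205,280:345,::-1],None,fx=7.4,fy=7.4,interpolation=cv2.INTER_CUBIC))
s=bot.read_state();print(s["position"],s["force"],s["opening"])
```

```text
[ 0.53885414 -0.03157717  0.31714324] [ 0.24644306 -0.89672486 -0.2201474 ] 0.15619756290229345
```

View pics/s9.png

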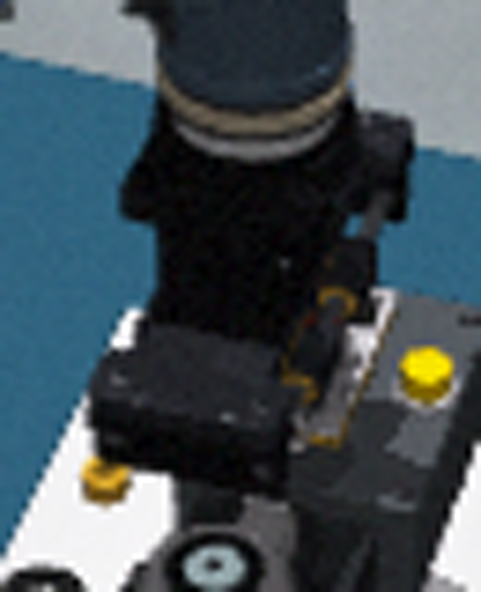

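Continue down to about level, then a look.

>>> step_arm(motion=[[[0, 0, 0, 0, 1, -3, 14], [0, 0, 0, 0, 2, -6, 14], [0, 0, 0, 0, 2.5, -9, 14], [0, 0, 0, 0, 3, -12, 14], [0, 0, 0, 0, 3.5, -15, 14], [0, 0, 0, 0, 4, -18, 14], [0, 0, 0, 0, 4, -18, 14]]])

```text
time_s: 10.37
position: [0.5388, -0.0277, 0.2991]
tcp_rot: [[-0.001, 0.999, 0.041], [0.0, 0.041, -0.999], [-1.0, -0.001, -0.0]]
force: [-0.4, 0.9, -0.5]
opening: 0.156
```

Run:
```python
from rig import bot
from h import *
c=bot.capture("side");np.savez("s10.npz",**c)
cv2.imwrite("pics/s10.png",cv2.resize(c["frame"][125:205,280:345,::-1],None,fx=7.4,fy=7.4,interpolation=cv2.INTER_CUBIC))
c=bot.capture("top");np.savez("t10.npz",**c)
cv2.imwrite("pics/t10.png",cv2.resize(c["frame"][130:250,230:390,::-1],None,fx=4.9,fy=4.9,interpolation=cv2.INTER_CUBIC))
s=bot.read_state();print(s["position"],s["force"],s["opening"])
```

```text
[ 0.53900645 -0.02774857  0.29958464] [ 0.46615702 -0.08644965  0.51031531] 0.16040621339934855
```

View pics/s10.png

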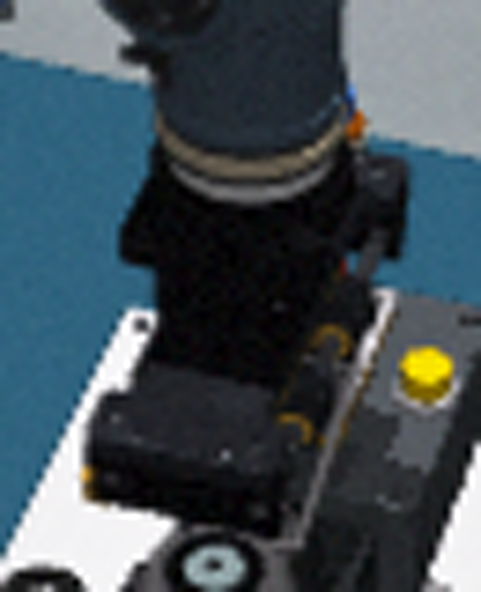

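View pics/t10.png

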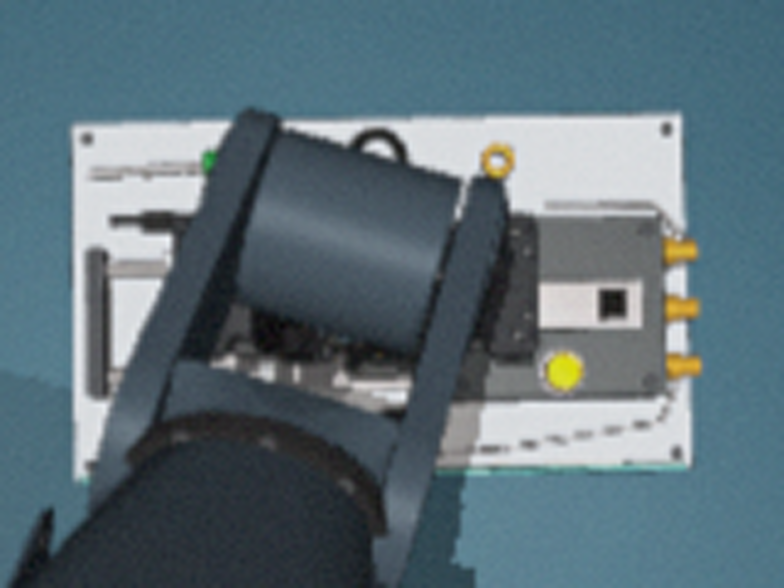

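>>> step_arm(motion=[[[0, 0, 0, 0, -1, 3, 14], [0, 0, 0, 0, -1, 8, 14], [0, 0, 0, 0, -1, 15, 14], [0, 0, 0, 0, -1, 25, 14], [0, 0, 0, 0, -1, 45, 14], [0, 0, 0, 0, -1, 75, 14], [0, 0, 0, 0, -1, 100, 14], [0, 0, 0, 0, -1, 120, 14]]])

```text
time_s: 11.13
position: [0.5391, -0.0288, 0.4231]
tcp_rot: [[0.004, 0.999, 0.041], [-0.001, 0.041, -0.999], [-1.0, 0.004, 0.001]]
force: [0.9, -0.4, 0.3]
opening: 0.164
```

Run:
```python
from rig import bot
from h import *
c=bot.capture("side");np.savez("s11.npz",**c)
cv2.imwrite("pics/s11.png",cv2.resize(c["frame"][140:220,270:345,::-1],None,fx=7.4,fy=7.4,interpolation=cv2.INTER_CUBIC))
s=bot.read_state();print(s["position"],s["force"],s["opening"])
P,C,U=cloud(c,270,345,140,220);B=bay(P)*1000-[32,0,0];C=C.astype(int)
m=(B[:,2]>86)&(B[:,2]<180)&(abs(B[:,1])<24)&(B[:,0]>-15)&(B[:,0]<112)
for k in np.where(m)[0][::2]: print(U[k],B[k].round(0),C[k])
```

```text
[ 0.54012585 -0.02888392  0.42671546] [ 0.90588702 -0.12313275  2.86727841] 0.16127280128407911
[319 159] [  2.  -9. 174.] [164  19  22]
[321 159] [  1.  -3. 175.] [153   0   0]
[323 159] [ -3.   2. 173.] [135  31  31]
[319 160] [  3.  -9. 171.] [118  13  10]
[321 160] [  2.  -3. 171.] [158   5   4]
[323 160] [ -1.   3. 171.] [155   9   1]
[325 160] [  2.  10. 174.] [160  12   0]
[318 161] [  9. -10. 172.] [87 13 11]
[320 161] [ 12.  -3. 176.] [123   0   0]
[322 161] [  5.   1. 171.] [122  10   8]
[324 161] [  4.   7. 172.] [158  14  12]
[326 161] [ -4.  11. 166.] [90 30 33]
[319 162] [  8.  -8. 167.] [111  10  15]
[321 162] [  7.  -1. 168.] [107   6   5]
[323 162] [ 10.   6. 173.] [124  13  13]
[325 162] [  5.  11. 170.] [127  12   7]
[318 163] [  4. -12. 159.] [88 42 45]
[320 163] [  6.  -5. 162.] [115  15  15]
[322 163] [  8.   2. 166.] [110   6   5]
[324 163] [ 10.   9. 169.] [110   4   4]
[326 163] [  1.  13. 163.] [119  46  41]
[319 164] [  7.  -8. 159.] [112  15  15]
[321 164] [  6.  -2. 159.] [109   2   0]
[323 164] [  7.   5. 161.] [114  13   9]
[325 164] [  6.  11. 162.] [1
[... 4494 characters left out ...]
. 99.] [83 85 85]
[310 194] [ 80. -15.  96.] [67 65 69]
[314 194] [77. -2. 97.] [81 78 81]
[316 194] [71.  2. 92.] [77 78 79]
[318 194] [71.  8. 93.] [81 79 80]
[321 194] [70. 18. 95.] [129 127 131]
[312 195] [82. -7. 96.] [63 64 66]
[314 195] [73. -4. 88.] [83 82 86]
[316 195] [77.  4. 93.] [85 83 88]
[318 195] [70.  8. 88.] [80 77 82]
[321 195] [73. 19. 94.] [141 138 141]
[314 196] [83. -1. 94.] [81 78 81]
[316 196] [78.  4. 90.] [86 84 87]
[318 196] [75. 10. 89.] [79 78 81]
[321 196] [81. 21. 98.] [82 79 84]
[316 197] [85.  6. 93.] [109 108 112]
[318 197] [77. 10. 87.] [82 79 82]
[317 198] [89. 11. 95.] [101 100 101]
[319 198] [86. 16. 92.] [102 101 103]
[317 199] [92. 12. 93.] [70 69 72]
```

View pics/s11.png

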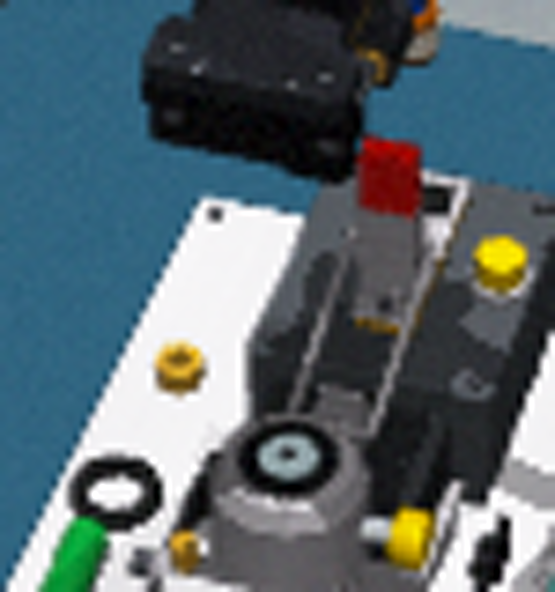

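>>> step_arm(motion=[[[0, 0, 0, 1, -20, 0, 0], [0, 0, 0, 2, -40, 0, 0], [0, 0, 0, 2.5, -58, 0, 0], [0, 0, 0, 2.5, -58, -20, 0], [0, 0, 0, 2.5, -58, -50, 0], [0, 0, 0, 2.5, -58, -77, 0], [0, 0, 0, 2.5, -58, -77, 0]]])

```text
time_s: 11.77
position: [0.5396, -0.0864, 0.339]
tcp_rot: [[-0.009, 0.999, 0.041], [0.003, 0.041, -0.999], [-1.0, -0.009, -0.004]]
force: [-0.7, -0.2, -0.5]
opening: 0.009
```

Run:
```python
from rig import bot
from h import *
c=bot.capture("side");np.savez("s12.npz",**c)
cv2.imwrite("pics/s12.png",cv2.resize(c["frame"][125:205,280:345,::-1],None,fx=7.4,fy=7.4,interpolation=cv2.INTER_CUBIC))
s=bot.read_state();print(s["position"],s["force"],s["opening"])
```

```text
[ 0.54050726 -0.08654447  0.34113743] [-0.01886447 -0.59438007  0.33032035] 0.007076127063116259
```

View pics/s12.png

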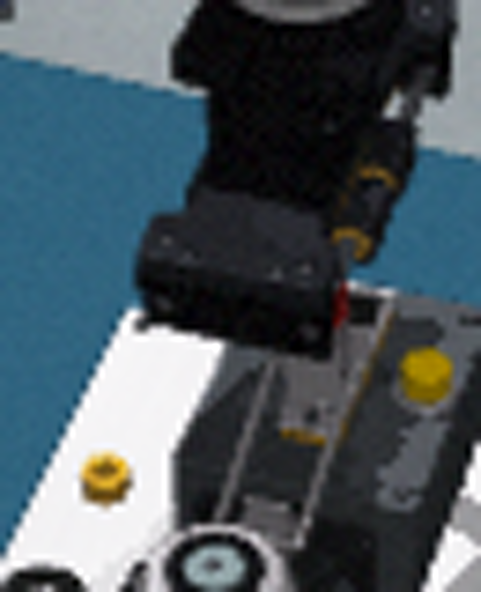

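>>> step_arm(motion=[[[0, 0, 0, 0, -5, 0, 0], [0, 0, 0, 0, -10, 0, 0], [0, 0, 0, 0, -14, 0, 0], [0, 0, 0, 1, -18, 0, 0], [0, 0, 0, 1, -22, 0, 0], [0, 0, 0, 1, -25, 0, 0]]])

```text
time_s: 12.32
position: [0.5429, -0.1121, 0.3438]
tcp_rot: [[0.002, 0.999, 0.041], [-0.0, 0.041, -0.999], [-1.0, 0.002, 0.0]]
force: [0.7, 3.3, 2.7]
opening: 0.004
```

>>> step_arm(motion=[[[0, 0, 0, 0, -4, 0, 0], [0, 0, 0, 0, -8, 0, 0], [0, 0, 0, 0, -12, 0, 0], [0, 0, 0, 0, -16, -1, 0], [0, 0, 0, 0, -19, -3, 0]]])

```text
time_s: 12.73
position: [0.5427, -0.1315, 0.3399]
tcp_rot: [[0.001, 0.999, 0.041], [-0.001, 0.041, -0.999], [-1.0, 0.0, 0.001]]
force: [1.3, 2.2, 3.1]
opening: 0.003
```

Run:
```python
from rig import bot
from h import *
c=bot.capture("side");np.savez("s13.npz",**c)
cv2.imwrite("pics/s13.png",cv2.resize(c["frame"][125:205,280:345,::-1],None,fx=7.4,fy=7.4,interpolation=cv2.INTER_CUBIC))
s=bot.read_state();print(s["position"],s["force"],s["opening"])
```

```text
[ 0.54261731 -0.13194324  0.3394763 ] [ 1.9397993  -0.95262147  1.9410278 ] 0.006844600308312778
```

View pics/s13.png

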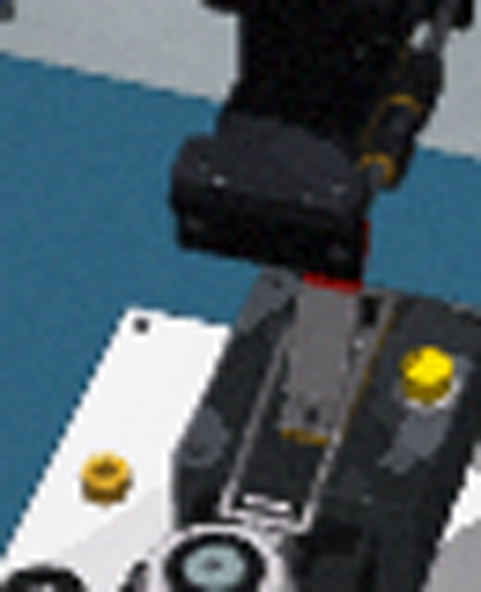

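>>> step_arm(motion=[[[0, 0, 0, 0, -4, -2, 0], [0, 0, 0, 0, -8, -4, 0], [0, 0, 0, 0, -12, -6, 0], [0, 0, 0, 0, -16, -9, 0], [0, 0, 0, 0, -20, -12, 0]]])

```text
time_s: 13.2
position: [0.5428, -0.1511, 0.328]
tcp_rot: [[0.001, 0.999, 0.041], [-0.0, 0.041, -0.999], [-1.0, 0.001, 0.0]]
force: [2.3, 3.4, 6.6]
opening: 0.005
```

>>> step_arm(motion=[[[0, 0, 0, 0, -3, -3, 0], [0, 0, 0, 0, -6, -6, 0], [0, 0, 0, 0, -8, -9, 0]]])

```text
time_s: 13.45
position: [0.5431, -0.1595, 0.3193]
tcp_rot: [[0.002, 0.999, 0.041], [-0.001, 0.041, -0.999], [-1.0, 0.002, 0.001]]
force: [1.4, 2.0, 8.1]
opening: 0.001
```

Run:
```python
from rig import bot
from h import *
c=bot.capture("side");np.savez("s14.npz",**c)
cv2.imwrite("pics/s14.png",cv2.resize(c["frame"][125:205,280:345,::-1],None,fx=7.4,fy=7.4,interpolation=cv2.INTER_CUBIC))
s=bot.read_state();print(s["position"],s["force"],s["opening"])
```

```text
[ 0.54311865 -0.15977842  0.31886471] [2.84657887 1.24569177 5.47778936] 0.006643805502912617
```

View pics/s14.png

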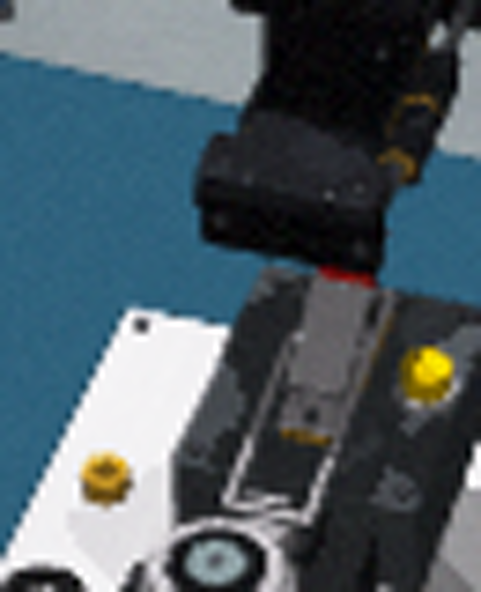

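>>> step_arm(motion=[[[0, 0, 0, 0, -3, -4, 0], [0, 0, 0, 0, -5, -8, 0], [0, 0, 0, 0, -7, -12, 0], [0, 0, 0, 0, -8, -15, 0]]])

```text
time_s: 13.83
position: [0.5433, -0.1681, 0.3042]
tcp_rot: [[0.003, 0.999, 0.042], [-0.003, 0.042, -0.999], [-1.0, 0.003, 0.003]]
force: [1.6, -0.1, 5.4]
opening: 0.005
```

>>> step_arm(motion=[[[0, 0, 0, 0, -1, -3, 0], [0, 0, 0, 0, -2, -6, 0]]])

```text
time_s: 14.0
position: [0.5432, -0.17, 0.298]
tcp_rot: [[0.003, 0.999, 0.041], [-0.003, 0.041, -0.999], [-1.0, 0.002, 0.003]]
force: [2.2, -1.3, 3.5]
opening: 0.005
```

>>> step_arm(motion=[[[0, 0, 0, 0, -1, -2, 0], [0, 0, 0, 0, -1, -4, 0]]])

```text
time_s: 14.17
position: [0.5423, -0.1703, 0.2933]
tcp_rot: [[-0.001, 0.999, 0.041], [-0.0, 0.041, -0.999], [-1.0, -0.001, 0.0]]
force: [0.7, -1.0, 3.1]
opening: 0.008
```

>>> step_arm(motion=[[[0, 0, 0, 0, 0, -1, 0], [0, 0, 0, 0, 0, -2, 0]]])

```text
time_s: 14.33
position: [0.542, -0.1697, 0.2911]
tcp_rot: [[-0.002, 0.999, 0.041], [0.001, 0.041, -0.999], [-1.0, -0.002, -0.001]]
force: [0.6, -1.5, 1.4]
opening: 0.004
```

>>> step_arm(motion=[[[0, 0, 0, 0, 0, -1, 0], [0, 0, 0, 0, 0, -2, 0]]])

```text
time_s: 14.5
position: [0.542, -0.1695, 0.2893]
tcp_rot: [[-0.002, 0.999, 0.041], [0.001, 0.041, -0.999], [-1.0, -0.002, -0.001]]
force: [-0.3, -1.0, 1.7]
opening: 0.008
```

>>> step_arm(motion=[[[0, 0, 0, 0, 0, -0.5, 0], [0, 0, 0, 0, 0, -1, 0]]])

```text
time_s: 14.67
position: [0.5421, -0.1694, 0.2884]
tcp_rot: [[-0.002, 0.999, 0.041], [0.001, 0.041, -0.999], [-1.0, -0.002, -0.001]]
force: [-0.1, -0.6, 1.2]
opening: 0.007
```

>>> step_arm(motion=[[[0, 0, 0, 0, 0, -0.5, 0], [0, 0, 0, 0, 0, -1, 0]]])

```text
time_s: 14.83
position: [0.5422, -0.1695, 0.2878]
tcp_rot: [[-0.001, 0.999, 0.041], [0.001, 0.041, -0.999], [-1.0, -0.001, -0.001]]
force: [-2.4, -0.2, 5.5]
opening: 0.003
```

>>> step_arm(motion=[[[0, 0, 0, 0, 0, -0.5, 0], [0, 0, 0, 0, 0, -1, 0]]])

```text
time_s: 15.0
position: [0.5422, -0.1695, 0.2877]
tcp_rot: [[-0.001, 0.999, 0.041], [0.001, 0.041, -0.999], [-1.0, -0.001, -0.001]]
force: [-3.4, 1.2, 11.0]
opening: 0.003
```

>>> step_arm(motion=[[[0, 0, 0, 0, 0, -0.5, 0], [0, 0, 0, 0, 0, -1, 0]]])

```text
time_s: 15.17
position: [0.5422, -0.1694, 0.2877]
tcp_rot: [[-0.001, 0.999, 0.042], [0.0, 0.042, -0.999], [-1.0, -0.001, -0.0]]
force: [-5.4, 1.8, 17.9]
opening: 0.007
```

Run:
```python
from rig import bot
from h import *
c=bot.capture("side");np.savez("s15.npz",**c)
cv2.imwrite("pics/s15.png",cv2.resize(c["frame"][125:205,280:345,::-1],None,fx=7.4,fy=7.4,interpolation=cv2.INTER_CUBIC))
s=bot.read_state();print(s["position"],s["force"],s["opening"])
```

```text
[ 0.54215781 -0.16938089  0.28770929] [-3.62765739  0.91193417 14.08785135] 0.0009406761055527719
```

View pics/s15.png

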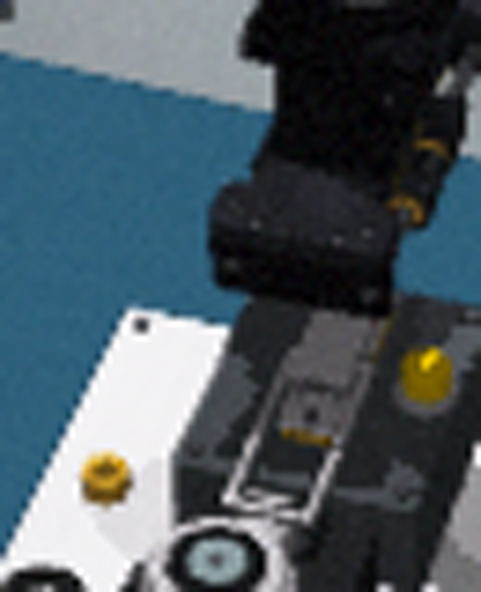

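>>> step_arm(motion=[[[0, 0, 0, 0, 0, 3, 0], [0, 0, 0, 0, 0, 12, 0], [0, 0, 0, 0, 0, 40, 0], [0, 0, 0, 0, -20, 75, 0], [0, 0, 0, 0, -60, 90, 0], [0, 0, 0, 0, -100, 100, 0], [0, 0, 0, 0, -140, 100, 0], [0, 0, 0, 0, -180, 100, 0], [0, 0, 0, 0, -215, 100, 0], [0, 0, 0, 0, -215, 100, 0]]])

```text
time_s: 16.05
position: [0.5419, -0.3918, 0.3862]
tcp_rot: [[0.003, 0.999, 0.035], [-0.006, 0.036, -0.999], [-1.0, 0.003, 0.007]]
force: [0.4, -1.2, 0.5]
opening: 0.005
```

Run:
```python
from rig import bot
from h import *
c=bot.capture("side");np.savez("s16.npz",**c)
cv2.imwrite("pics/s16.png",cv2.resize(c["frame"][135:215,270:345,::-1],None,fx=7.4,fy=7.4,interpolation=cv2.INTER_CUBIC))
s=bot.read_state();print(s["time_s"],s["position"],s["force"],s["opening"])
P,C,U=cloud(c,240,400,100,280);B=bay(P)*1000-[32,0,0];C=C.astype(int)
red=(C[:,0]>80)&(C[:,1]<45)&(C[:,2]<45)&(abs(B[:,1])<20);print("red",red.sum(),np.percentile(B[red],[5,50,95],axis=0).round(1))
m=(B[:,2]>125)&(B[:,2]<134)&(B[:,0]>100)&(B[:,0]<190); print("det",m.sum(),np.percentile(B[m],[2,50,98],axis=0).round(1))
m=(B[:,2]>40)&(B[:,2]<75)&(abs(B[:,1])<30)&(B[:,0]>185)&(B[:,0]<245);print("plate",m.sum(),np.percentile(B[m],[2,50,98],axis=0).round(1))
c=bot.capture("top");np.savez("t16.npz",**c)
cv2.imwrite("pics/t16.png",cv2.resize(c["frame"][130:250,230:390,::-1],None,fx=4.9,fy=4.9,interpolation=cv2.INTER_CUBIC))
```

```text
16.1 [ 0.54195095 -0.38852817  0.38565129] [-0.05789244 -0.33158555  0.0546713 ] 0.005440818824087077
red 49 [[-466.    -9.    26.1]
 [ -68.4    2.8  104.1]
 [ -55.5   12.1  106.9]]
det 205 [[115.3 -22.2 125.1]
 [141.2   1.9 128.6]
 [164.8  26.7 132.5]]
plate 144 [[193.9 -27.6  41. ]
 [196.9  -0.9  58. ]
 [200.6  28.4  73.9]]
```

View pics/s16.png

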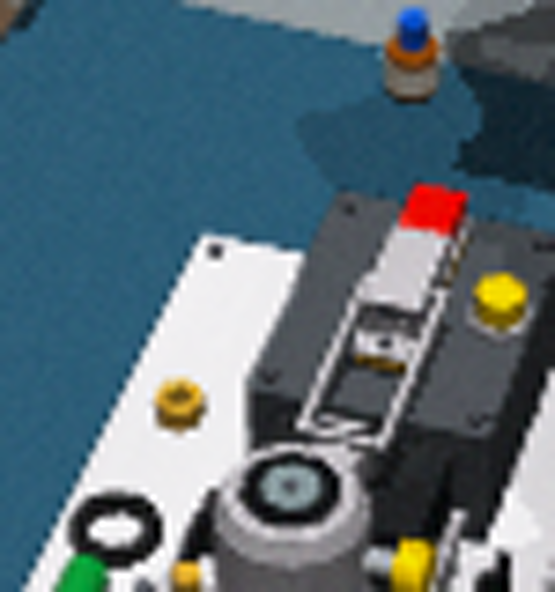

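View pics/t16.png

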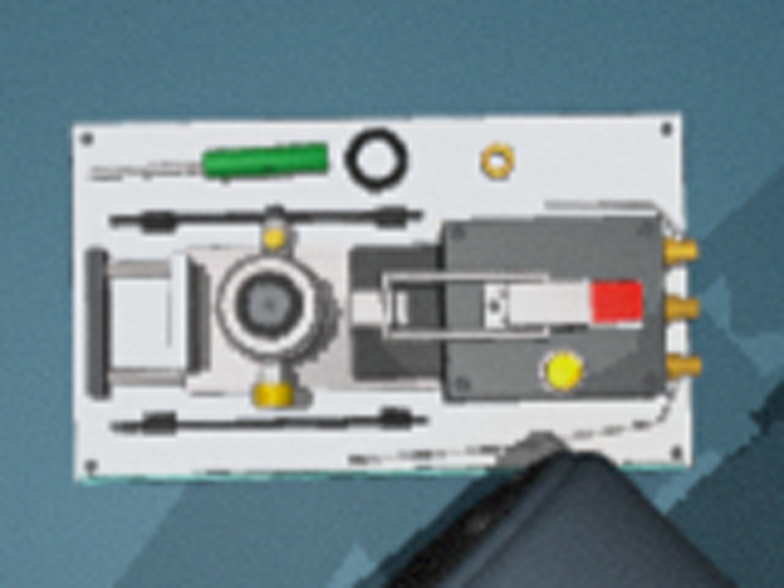

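```bash
python3 -c "
from rig import bot
print(bot.hand_in())"
```

```text
the job is handed in; nothing more can be done
None
```

The detector is docked and latched. I handed it in at about 16 s with the arm clear of everything; no verdict was reported.

- **Carriage:** I slid it in by the push plate. It met the seal at the force step from the 2–3 N rub, and I stopped at 10 N on the tool, about 8 N on the seal.
- **Loop:** I led it down between the open fingers with the lever upright and let it settle over the lip. The forces I read there were under about 1 N.
- **Lever:** Throwing it took up to 8 N, then the force fell away past centre. It came down solid on its rest, and I stopped at 18 N.

**Last checks, arm away:**
- The lever stays flat, with the top of the red grip about 105 mm up.
- The loop sits around the keeper.
- The detector and plate moved in about 4 mm when the lever was thrown, within the 2.5–6.5 mm range.
- The nut, ring and screwdriver looked undisturbed in the pictures, and the arm never went near the things on the bench.

**Disagreements:** With the carriage at the seal, the side camera put the plate at 200.6 mm rather than 205. I put this down to calibration and frame error, so I relied on the felt contact and on the before-and-after difference. Forces were read only at the end of each move, so any brief peaks in between were not seen.

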